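Click a relay round to the test head on a hand-indexed dial

TASK

Put the loose relay into the rectangular nest on the test dial, flat on its floor, and let go. Then click the dial round with its thumb lever until the relay is under the probe head: each time press the lever down until it meets its rubber buffer, without forcing it, let it come right up, and count the clicks. Turn the dial only with the lever, and leave the relay seated with the lever up.

Things in the scene. Friction and masses are not known exactly. Their poses are not given: they have to be found in the camera images.
- index_fixture: Hand-indexed test dial on a cast grey base 200 x 150 x 30 mm, turned up to 15 degrees either way. Origin: on the dial's vertical axis at bench height; x points from there to the probe head's column at the far side, z up; the thumb lever is on the -y side (right). The nest starts 2, 3 or 4 clicks short of the probe head: at the left (+y), front left or front (-x).
- dial: The turning aluminium plate, 160 mm across, top face 96 mm above the bench; seven round sockets 4 mm high and the relay nest on a circle of 58 mm radius, hub 9 mm high. Origin on the dial axis, 88 mm up; -x points at the nest. One click turns it 45 degrees clockwise seen from above, never back; a spring ball holds it in each of 8 notches. Over 1 N of hand on it while it turns, or 8 N ever, fails.
- nest (a point): Where the relay's centre is when seated: 10 mm above the nest's floor (the dial's top face), 106 mm above the bench; turns with the dial. x is radial, along the nest's long side; z up. Four L-shaped black corner posts, 5 mm high with flared lips to 7.5 mm, round a pocket 34 x 20 mm (2 mm clearance all round); the long sides are open over 24 mm between the posts.
- relay_center (a point): Centre of the loose relay: cream plastic block 16 mm (x) x 30 mm (y) x 20 mm high (z), 18 g, lying on its base on the bench to the right of the fixture. It fits the nest either way round, its long side along the nest's.
- relay: The same relay; origin at the centre of its underside, same axes.
- test_station (a point): Fixed point of the fixture under the middle of the probe pins, where the relay's centre must come: 58 mm from the dial axis along the fixture's x, 106 mm above the bench.
- probe_tips (a point): Lower ends of the thin probe pins, 129 mm above the bench over the test station. They hang under a black block on an arm from a round column (16 mm thick, 98 mm from the dial axis on the fixture's x); the head's top is 198 mm above the bench.
- thumb_lever: Dark steel thumb lever with a black ridged pad. Origin on its shaft. A spring holds it up. Pressing: first free play, 2 to 17 mm at the pad (set by a hidden screw, different each time), 1 to 3 N; then it breaks the dial out of its notch at 7 to 12 N, then 4 to 6 N, and about 24 mm after the free play it meets a rubber buffer, where force climbs about 3 N/mm. More than 20 N on it is forcing it.
- lever_hinge (a point): Axis of the lever's shaft, along the fixture's y; at (8, -98, 38) mm in the fixture. Pressed, the pad swings down and towards the fixture's -x about it. The dial passes the crest about 2 mm of pad travel before the buffer: let go earlier it falls back, let go at the buffer it snaps into the next notch. The lever must come right up to catch the next notch.
- thumb_pad (a point): Middle of the pad's upper face (24 mm along, 28 mm wide, 7 mm thick). Lever up: at (-49, -98, 84) mm in the fixture, 57 mm in front of and 46 mm above the shaft; at the end of the stroke 28 to 44 mm lower and 11 to 16 mm further to the fixture's -x. Free space in front of it and to its right.

How it is judged:
By the outcome, as a careful person would: the job done as asked, in the order asked, and still so for the second after the job is handed in, with the robot touching nothing.
It also fails if it takes over 72 s, if anything falls off the work surface, if the arm or the gripper's body presses on something with over 40 N, if the wrist force passes 120 N, or if a joint passes its speed limit or range.

ROBOT

A 6-joint arm with a two-finger parallel gripper is mounted at the origin on a cart in front of the work surface, level with it; the furniture and walls round the work are solid. World frame = base frame: x ahead of the robot, y to its left, z up, the work surface at z = 0. Lengths are in m, angles in rad, forces in N, time in s.
With the tool pointing down it reaches from about 0.275 to 0.75 m from the base axis. Payload 10.2 kg.
Tool frame: the origin (TCP) lies midway between the tips of the shut fingers; the grasp point (between the pads) lies 19 mm behind it; x points along the fingers, y is the direction in which the jaws open and shut, and the axes are right-handed (so a half turn about x gives the same grasp; the last joint's range is limited). The gripper opens to 88 mm and grips with 3 to 60 N. Pads are 18 mm wide; open, the fingers measure 123 mm over their backs; the gripper's body (75 mm by 187 mm) begins 45 mm behind the grasp point.
Start: joints at [0.967, 0.313, 1.498, -0, 1.331, -0.223], TCP at [0.195, 0.487, 0.239] pointing down, gripper open.
Joint ranges: [-2.94, 2.94], [-0.97, 2.17], [0.19, 2.56], [-1.23, 4.37], [0.02, 3.11], [-2.88, 2.88]. Speed limits (rad/s): [2.39, 2.39, 3.01, 3.14, 3.14, 3.14].

INTERFACE

Orientations are given as a rotation vector (axis times angle).
In Python, from workcell import r, let_go, grasp, readout, optics gives the robot as it stands. Calls block until the motion is done:
- r.goto(position, orientation): joint-space move of the TCP to a pose.
- r.line_to(position, ori=None, rate=0.15, contact_N=None): straight line of the TCP; ori=None keeps the orientation; rate is the mean speed in m/s. With contact_N (N) it stops when the force on the tool has changed by that much, and returns True; else False.
- r.goto_joints(angles): joint-space move.
- let_go() and grasp(): open the fingers fully, or close them until they stop; the grip force is fixed at half the most.
- r.wait(seconds).
- r.ik(position, orientation): joint angles nearest the present ones, or None.
- readout.observe(): the state.
- optics.capture(name): name is "scene" or "top" or "wrist"; returns the picture (480x640x3 uint8, red, green, blue); there is no depth.
- optics.get_calibration(name): a dict with "vfov" (degrees; the focal length in pixels is half the picture's height over the tangent of half this angle, whatever the lens; pixels are square), "cx", "cy" (the principal point, pixels), "k1" (the pictures are not rectified: a ray, as slopes to the right and down, at radius r is drawn at 1 + k1 r^2 times it, then the intrinsics apply), "rvec" (rotation vector, rad) and "tvec" (3), from world to camera coordinates, as OpenCV has them; the wrist camera has in their place "T_tool_cam" (4x4, takes a point from camera to tool coordinates, whose origin is the TCP and whose axes are the tool frame's). Camera axes: x right, y down, z forward; pixel columns grow to the right and rows downward; lengths in m; the calibration is good to about 2 mm. A picture is of the moment at which its call begins: read the wrist's pose just before it. get_calibration takes no time and is no camera call.
A pose or a line that the arm cannot do raises r.PlanningError and nothing moves.
- r.hand_in(): hands the job in, once; it reports no verdict.
Trained networks look in the newest picture that a camera, given by its name, has taken for a name from the list of things; names that differ only in an ending like _2 or _b are one class to them, and where a whole thing is asked for, a point or a joint stands for the part that bears it (a point fixed in the world has none). Each returns a list of dicts, best first, with "p" (0 to 1); they miss things now and then, are a little off and sometimes report something else, mostly with a low value. They report only what shows in the picture. A call takes as long as a camera call.
- optics.boxes_of(camera, target): "point" ([x, y, z] in m, in world coordinates, good to about 4 mm: the middle of the surface that is visible of it).
- optics.silhouettes(camera, target): "region" (480x640 bool, what is visible of it).
- optics.landmark_of(camera, target): "point" ([x, y, z] in m, in world coordinates, good to about 4 mm: a listed point, or the origin of a listed thing).
The state is a dict: "time": time; "joint_positions": joint angles; "joint_vel": joint speeds; "tau": joint torques, N m; "position": TCP position; "tcp_rot": TCP orientation; "wrist_force": force on the tool from outside, world axes, zero at the start; "moment": the same for the moment, N m; "finger_gap": opening from 0.0 (shut) to 1.0 (fully open).
Only numpy, scipy, OpenCV 4.12 (cv2) and the standard library are available. Lean on these libraries where they do the work, as an engineer would, in place of code of your own. Each camera call takes 0.05 s, during which the arm holds its last target. There are 200 camera calls.

## Working session

There is one attempt and no reset: what is moved stays moved. The work goes in short steps, each a Python script; the robot and the scene stay as the last script left them, time stands still between calls to the robot, and variables do not carry over. Pictures are saved under pics/ and viewed, about 8 in all and at most 12, crops included, and the job is handed in when it is done.

```bash
ls; mkdir -p pics; python3 - <<'E'
from workcell import r, let_go, grasp, readout, optics
import cv2,numpy as np
o=readout.observe();print({k:np.round(v,3) for k,v in o.items()})
for c in ["scene","top","wrist"]:
    im=optics.capture(c);cv2.imwrite(f"pics/a_{c}.png",im[:,:,::-1])
    print(c,{k:np.round(v,4).tolist() for k,v in optics.get_calibration(c).items()})
    if c=="wrist":continue
    for n in ["index_fixture","dial","nest","relay_center","relay","test_station","probe_tips","lever_hinge","thumb_pad"]:
        l=optics.landmark_of(c,n);print(n,[(np.round(d["point"],4).tolist(),round(d["p"],2)) for d in l[:2]])
E
```

```text
pics
{'time': np.float64(0.0), 'joint_positions': array([ 0.967,  0.313,  1.498, -0.   ,  1.331, -0.223]), 'joint_vel': array([-0.   ,  0.002,  0.001,  0.   ,  0.001, -0.001]), 'tau': array([-0.0000e+00, -4.0221e+01, -2.5226e+01,  6.9000e-02,  3.5000e-02,
       -0.0000e+00]), 'position': array([0.195, 0.487, 0.238]), 'tcp_rot': array([ 0.298,  1.551, -0.3  ]), 'wrist_force': array([-0.278, -0.309, -0.211]), 'moment': array([0.056, 0.008, 0.027]), 'finger_gap': np.float64(1.003)}
scene {'vfov': 43.8465, 'cx': 315.8291, 'cy': 241.9547, 'k1': -0.0914, 'rvec': [2.1605, -0.9426, 0.4], 'tvec': [-0.4066, 0.3504, 1.0038]}
index_fixture [([0.5559, 0.1424, 0.0024], 0.86)]
dial [([0.5562, 0.1407, 0.0899], 0.87)]
nest [([0.5272, 0.1896, 0.1075], 0.74), ([0.6162, 0.1264, 0.1285], 0.16)]
relay_center [([0.5443, -0.2565, 0.0132], 0.63)]
relay [([0.5485, -0.2576, -0.0026], 0.64)]
test_station []
probe_tips [([0.6158, 0.1278, 0.1318], 0.61)]
lever_hinge [([0.5523, 0.0415, 0.038], 0.91)]
thumb_pad [([0.4951, 0.0546, 0.0852], 0.57)]
top {'vfov': 51.4537, 'cx': 323.8856, 'cy': 238.9531, 'k1': -0.0927, 'rvec': [2.1334, -2.1751, 0.0989], 'tvec': [0.0066, 0.5853, 1.1536]}
index_fixture [([0.5618, 0.1411, -0.0019], 0.65)]
dial [([0.5593, 0.1387, 0.0878], 0.83)]
nest [([0.5263, 0.1859, 0.1028], 0.65)]
relay_center []
relay [([0.5523, -0.2552, -0.0047], 0.67), ([0.5277, 0.1833, 0.1041], 0.3)]
test_station [([0.61, 0.1263, 0.1064], 0.92)]
probe_tips [([0.6165, 0.1246, 0.1266], 0.56)]
lever_hinge [([0.5415, 0.0407, 0.0394], 0.6)]
thumb_pad [([0.4866, 0.0506, 0.0832], 0.76)]
wrist {'vfov': 68.6363, 'cx': 313.8453, 'cy': 231.3641, 'k1': -0.0203, 'T_tool_cam': [[-0.0003, -0.2595, 0.9657, -0.1462], [1.0, -0.0005, 0.0002, -0.0009], [0.0005, 0.9657, 0.2595, -0.0661], [0.0, 0.0, 0.0, 1.0]]}
```

View images.

View pics/a_scene.png

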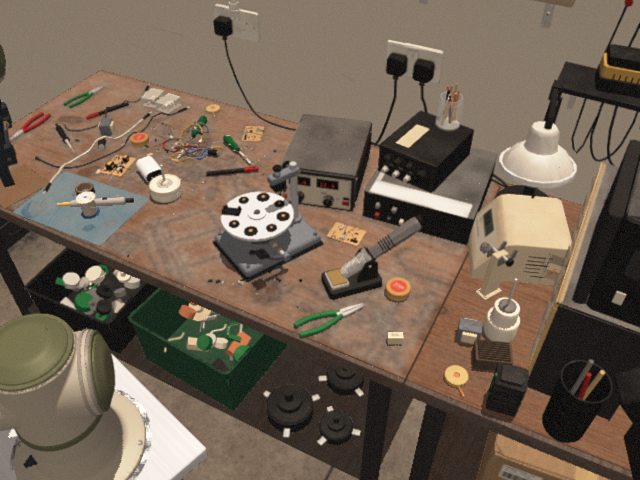

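View pics/a_top.png

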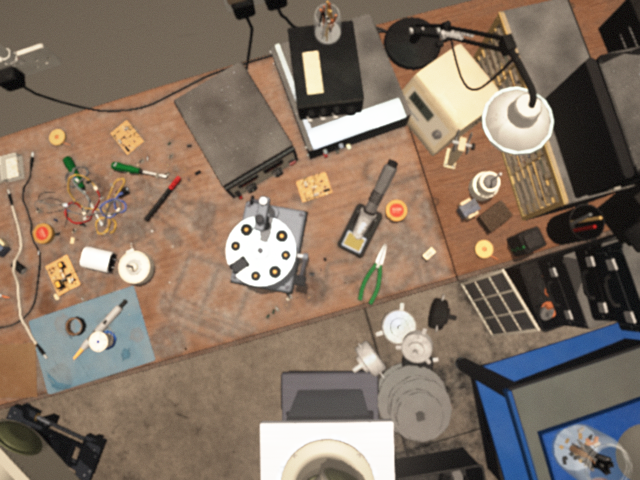

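```bash
cat > h.py <<'E'
from workcell import r, let_go, grasp, readout, optics
import cv2, numpy as np
from scipy.spatial.transform import Rotation as Ro
def down(a):
    "tool x down, jaw direction y at world angle a"
    x=np.array([0,0,-1.]);y=np.array([np.cos(a),np.sin(a),0]);return Ro.from_matrix(np.c_[x,y,np.cross(x,y)])
def best(p,a):
    "of the two equal grasps the one with the smaller last joint"
    c=[(abs(q[5]),k) for k in (a,a+np.pi) if (q:=r.ik(p,down(k).as_rotvec())) is not None]
    return down(min(c)[1]).as_rotvec() if c else None
def T():
    o=readout.observe();M=np.eye(4);M[:3,:3]=Ro.from_rotvec(o["tcp_rot"]).as_matrix();M[:3,3]=o["position"];return M
def snap(f):
    M=T();im=optics.capture("wrist");cv2.imwrite(f"pics/{f}.png",im[:,:,::-1]);return im,M@np.array(optics.get_calibration("wrist")["T_tool_cam"])
def K():
    c=optics.get_calibration("wrist");f=240/np.tan(np.radians(c["vfov"]/2))
    return np.array([[f,0,c["cx"]],[0,f,c["cy"]],[0,0,1]]),np.array([c["k1"],0,0,0])
def onplane(px,C,z):
    k,d=K();u=cv2.undistortPoints(np.float64(px).reshape(-1,1,2),k,d).reshape(-1,2)
    v=np.c_[u,np.ones(len(u))]@C[:3,:3].T
    return C[:3,3]+v*((z-C[2,3])/v[:,2])[:,None]
def proj(P,C):
    k,d=K();W=np.linalg.inv(C);return cv2.projectPoints(np.float64(P).reshape(-1,1,3),cv2.Rodrigues(W[:3,:3])[0],W[:3,3],k,d)[0].reshape(-1,2)
def nets(cam,names,fn=optics.landmark_of):
    for n in names: print(n,[(np.round(d["point"],4).tolist(),round(d["p"],2)) for d in fn(cam,n)[:2]])
E
python3 - <<'E'
from h import *
import os
p=T()[:3,3];r.line_to([p[0],p[1],.29],rate=.3)
ps=[.548,-.256,.16]
for a in np.radians([0,45,90,135]):
    for k in (a,a+np.pi): print(round(a,2),r.ik(ps,down(k).as_rotvec()))
r.goto([.548,-.256,.25],best(ps,np.pi/2))
r.line_to(ps,rate=.3)
im,C=snap("b");nets("wrist",["relay_center","relay"])
for d in optics.silhouettes("wrist","relay")[:2]:
    m=d["region"];print(d["p"],m.sum(),np.argwhere(m).mean(0))
print(readout.observe()["time"],readout.observe()["joint_positions"])
E
```

```text
0.0 [-6.30511657e-01  5.53354787e-01  1.35053811e+00 -4.44089210e-16
  1.23769976e+00 -6.30511657e-01]
0.0 [-6.30511657e-01  5.53354787e-01  1.35053811e+00 -4.44089210e-16
  1.23769976e+00  2.51108100e+00]
0.79 [-0.63051166  0.55335479  1.35053811  0.          1.23769976 -1.41590982]
0.79 [-0.63051166  0.55335479  1.35053811  0.          1.23769976  1.72568283]
1.57 [-0.63051166  0.55335479  1.35053811  0.          1.23769976 -2.20130798]
1.57 [-6.30511657e-01  5.53354787e-01  1.35053811e+00 -4.44089210e-16
  1.23769976e+00  9.40284670e-01]
2.36 None
2.36 [-6.30511657e-01  5.53354787e-01  1.35053811e+00 -4.44089210e-16
  1.23769976e+00  1.54886506e-01]
relay_center [([0.544, -0.2617, 0.0079], 0.73), ([0.5465, -0.2549, 0.0031], 0.22)]
relay [([0.547, -0.2542, 0.0027], 0.88)]
0.79 824 [217.59101942 312.23543689]
4.925 [-6.30303673e-01  5.51114981e-01  1.34794320e+00  1.21876996e-05
  1.23866859e+00  9.40252225e-01]
```

View pics/b.png

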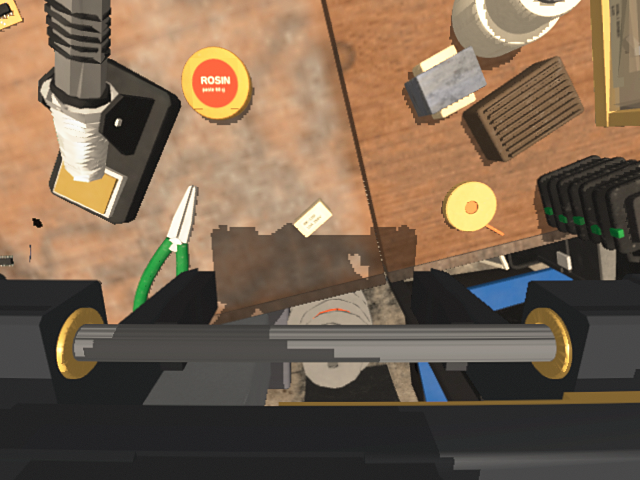

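```bash
cat >> h.py <<'E'
def rect(m,C,z):
    "oriented rectangle of a mask on plane z: centre, sizes, angle of the long side"
    c=max(cv2.findContours(m.astype(np.uint8),0,1)[0],key=cv2.contourArea)
    P=onplane(c.reshape(-1,2),C,z)[:,:2]
    (x,y),(w,h),a=cv2.minAreaRect((P*1e3).astype(np.float32));
    if w<h: a+=90
    return np.array([x,y])/1e3,sorted((w,h)),np.radians(a)
E
python3 - <<'E'
from h import *
M=T();p=M[:3,3].copy()
p[:2]=[.535,-.255]; p[2]=.10
r.line_to(p,rate=.25)
im,C=snap("c")
ms=optics.silhouettes("wrist","relay");m=ms[0]["region"]
print(ms[0]["p"],m.sum(),rect(m,C,.02),rect(m,C,.0))
hsv=cv2.cvtColor(im,cv2.COLOR_RGB2HSV);lum=im.min(2)
ys,xs=np.where(m);y0,y1,x0,x1=ys.min()-40,ys.max()+40,xs.min()-40,xs.max()+40
top=np.zeros_like(m);top[y0:y1,x0:x1]=(lum>140)[y0:y1,x0:x1]
top=cv2.morphologyEx(top.astype(np.uint8),3,np.ones((7,7)))
print(rect(top,C,.02))
cr=im[max(y0,0):y1,x0:x1].copy();print(y0,x0,cr.shape)
cv2.imwrite("pics/c1.png",cv2.resize(np.hstack([cr,np.dstack([top[max(y0,0):y1,x0:x1]*255]*3)]),None,fx=2.5,fy=2.5,interpolation=0)[:590,:800,::-1])
print(C[:3,3])
nets("wrist",["relay_center"])
E
```

```text
0.96 1219 (array([ 0.54977722, -0.25550156]), [18.21204948425293, 30.9609432220459], np.float64(2.3074722909444816)) (array([ 0.54522479, -0.25544429]), [19.812929153442383, 33.682498931884766], np.float64(2.3074719580493452))
(array([ 0.54832501, -0.25575775]), [16.170316696166992, 29.944366455078125], np.float64(2.3045268347788537))
154 250 (128, 126, 3)
[ 0.60156605 -0.25615259  0.24752337]
relay_center []
```

View pics/c1.png

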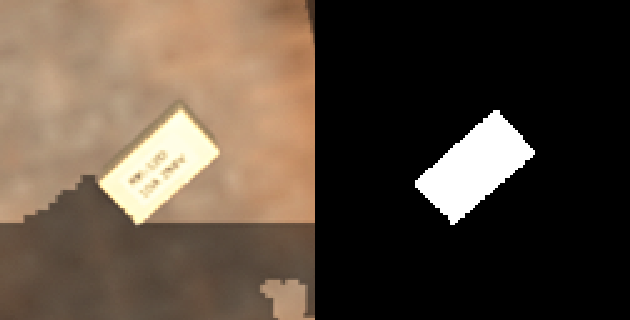

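```bash
python3 - <<'E'
from h import *
a=2.3045-np.pi/2;o=down(a).as_rotvec();c=[.5483,-.2558]
r.goto([*c,.10],o)
r.line_to([*c,.008],rate=.1,contact_N=6)
grasp();print(readout.observe()["finger_gap"]*88,T()[:3,3],readout.observe()["time"])
r.line_to([*c,.26],rate=.3)
print(readout.observe()["finger_gap"]*88)
n=np.array([.527,.187]);b=.55;d=np.array([-np.sin(b),np.cos(b)])
t=n-.02*d;o=down(b).as_rotvec()
r.goto([*t,.26],o);r.line_to([*t,.19],rate=.2)
im,C=snap("d");nets("wrist",["nest","dial","relay"])
np.save("Cd.npy",C);print(readout.observe()["time"],readout.observe()["finger_gap"]*88)
E
```

```text
15.55416922985071 [ 0.54830905 -0.25579276  0.00798743] 9.5917
15.65177736359925
nest [([0.5204, 0.1925, 0.107], 0.8)]
dial []
relay [([0.5357, 0.1737, 0.1808], 0.82)]
12.85 15.563338945773047
```

View pics/d.png

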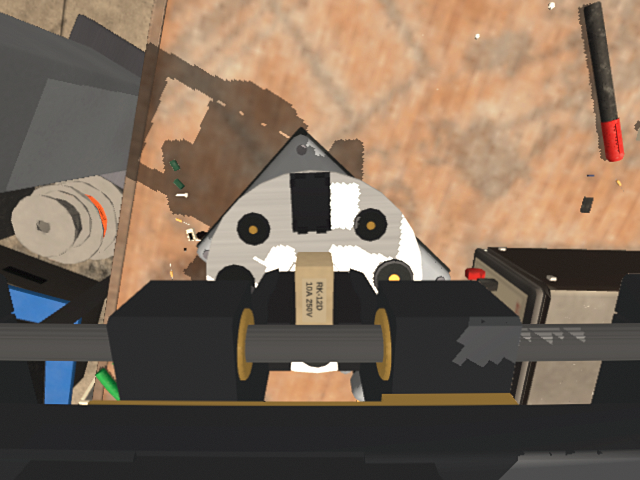

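```bash
python3 - <<'E'
from h import *
im=cv2.imread("pics/d.png");C=np.load("Cd.npy")
cv2.imwrite("pics/d1.png",cv2.resize(np.clip(im[150:270,230:400].astype(float)*1.8,0,255).astype(np.uint8),None,fx=4.5,fy=4.5,interpolation=cv2.INTER_CUBIC))
m=np.zeros((480,640),np.uint8);m[165:240,280:340]=(im.max(2)<60)[165:240,280:340]
m=cv2.morphologyEx(m,3,np.ones((5,5)))
for z in (.0985,.1035): print(rect(m,C,z))
c=rect(m,C,.1035)
# dial rim: bright/dark edge fit is left out; sockets: dark rings at 58 mm
E
```

```text
(array([0.52442926, 0.18653856]), [26.484962463378906, 41.892051696777344], np.float64(2.1560950187910697))
(array([0.52398376, 0.18734859]), [25.929855346679688, 41.0140380859375], np.float64(2.1560947524749605))
```

View pics/d1.png

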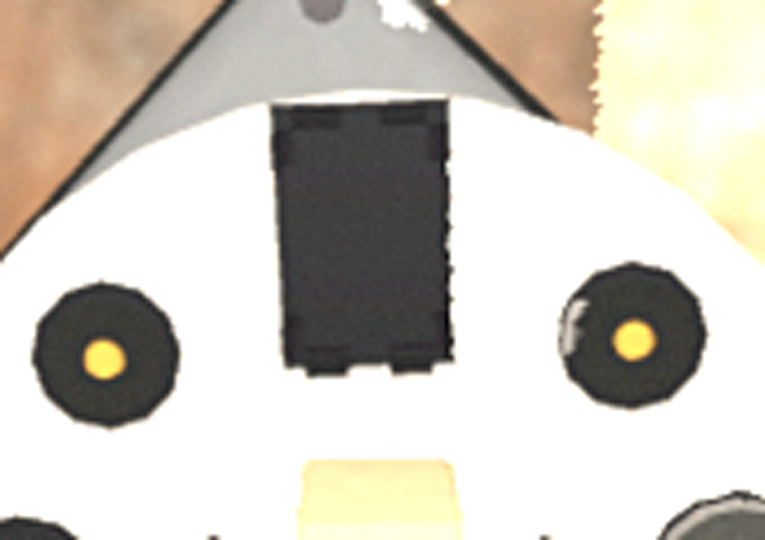

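```bash
python3 - <<'E'
from h import *
im=cv2.imread("pics/d.png");C=np.load("Cd.npy")
L=[]
for (u,v) in ((253,229),(371,225)):
    m=np.zeros((480,640),np.uint8);cv2.circle(m,(u,v),22,1,-1);m&=(im.max(2)<90).astype(np.uint8)
    c=max(cv2.findContours(m,0,1)[0],key=cv2.contourArea);e=cv2.fitEllipse(cv2.convexHull(c));print(e);L.append(e[0])
for z in (.096,.1):
    a,b=onplane(L,C,z)[:,:2];d=b-a;u=np.array([-d[1],d[0]])/np.linalg.norm(d)
    n=(a+b)/2+u*.017;ax=(a+b)/2-u*.041
    print(z,"dist",np.linalg.norm(d),"nest",n,"axis",ax,"ang",np.degrees(np.arctan2(u[1],u[0])))
# held relay in the picture against the TCP
M=T();S=M[:3,3]+M[:3,:3]@np.array([0,0,0]);print("TCP",M[:3,3])
w=im.min(2);g=np.zeros_like(w);g[240:330,280:345]=((im[:,:,2]>100)&(im[:,:,0]<im[:,:,2]-15))[240:330,280:345]
print("relay px box",np.argwhere(g).min(0),np.argwhere(g).max(0))
# predicted top corners, top at TCP z+12 mm
R=M[:3,:3];P=[M[:3,3]+R@np.array([-x,sy*.008,sz*.015]) for x in (.012,-.008) for sz in(-1,1) for sy in(-1,1)]
print(proj(P,C).round(1).tolist())
E
```

```text
((253.12440490722656, 228.44537353515625), (31.50525665283203, 32.80110168457031), 117.16315460205078)
((369.9285888671875, 224.19873046875), (31.902162551879883, 32.84784698486328), 53.97554016113281)
0.096 dist 0.08271812450701937 nest [0.52449463 0.18651076] axis [0.5565666  0.13818489] ang 123.57065380785103
0.1 dist 0.08134556624224905 nest [0.52398486 0.18738758] axis [0.55605683 0.13906172] ang 123.570653807851
TCP [0.53806068 0.16992537 0.19142056]
relay px box [240 280] [324 344]
[[295.8, 265.8], [335.4, 265.7], [296.8, 331.8], [334.3, 331.8], [298.0, 250.4], [332.8, 250.4], [298.8, 309.7], [332.0, 309.6]]
```

```bash
python3 - <<'E'
from h import *
a=np.radians(33.57);D=down(a);o=D.as_rotvec()
t=np.array([.52424,.18695])-(D.as_matrix()@np.array([0,-.0005,.0007]))[:2]
print(t);np.save("t.npy",t)
r.goto([*t,.19],o);r.line_to([*t,.1165],rate=.1)
im,C=snap("e");print(readout.observe()["time"],T()[:3,3],readout.observe()["wrist_force"])
cv2.imwrite("pics/e1.png",cv2.resize(np.clip(im[200:350,230:400].astype(float)*1.6,0,255).astype(np.uint8),None,fx=4,fy=4,interpolation=cv2.INTER_CUBIC)[:,:,::-1])
E
```

```text
[0.52426954 0.18780973]
14.0333 [0.52466286 0.18784023 0.11719569] [-0.55986842  0.3333088  -0.67514467]
```

View pics/e1.png

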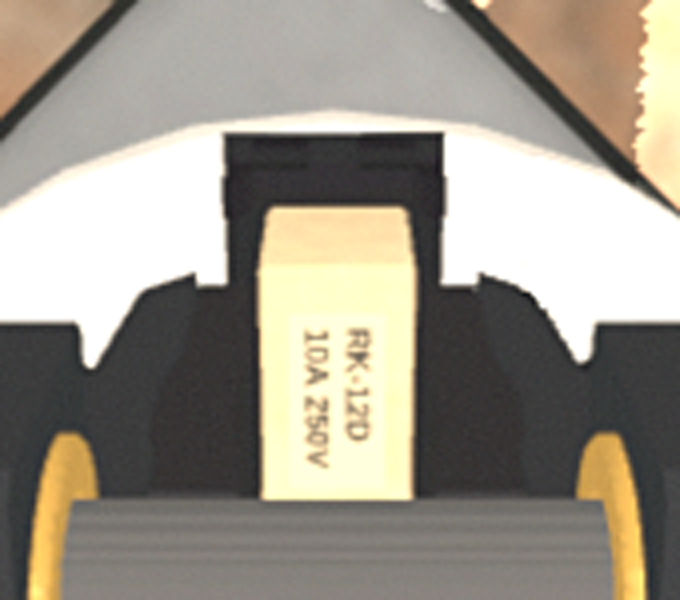

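```bash
python3 - <<'E'
from h import *
M=T();C=M@np.array(optics.get_calibration("wrist")["T_tool_cam"])
u=M[:3,:3]@np.array([0,0,-1.])
g=lambda c,v:(onplane([[230+c/4,200+v/4]],C,zz)[0]-M[:3,3])@u*1e3
zz=M[2,3]-.008;print("relay outer end (15 if centred)",g(337,207))
for zz in (.096,.0985,.1035): print("mat/post outer edge",zz,g(334,133),g(334,168))
E
```

```text
relay outer end (15 if centred) 14.50661307507283
mat/post outer edge 0.096 19.73840254976474 15.228683774223725
mat/post outer edge 0.0985 20.4239753117876 15.981623413750805
mat/post outer edge 0.1035 21.795120835833387 17.487502692804995
```

```bash
python3 - <<'E'
from h import *
D=down(np.radians(33.57));t=np.load("t.npy")+(D.as_matrix()@np.array([0,-.0003,0]))[:2]
f0=readout.observe()["wrist_force"]
hit=r.line_to([*t,.1036],rate=.02,contact_N=2.5)
ob=readout.observe();print(hit,T()[:3,3],ob["wrist_force"]-f0,ob["moment"])
E
```

```text
True [0.52388495 0.18766263 0.10389838] [-0.69704732  0.56905723  5.98557842] [ 0.0353722  -0.01628712  0.00422485]
```

```bash
python3 - <<'E'
from h import *
let_go();p=T()[:3,3];print(readout.observe()["finger_gap"],readout.observe()["time"])
r.line_to([p[0],p[1],.17],rate=.1)
o=readout.observe()["tcp_rot"];D=Ro.from_rotvec(o).as_matrix()
t=p-D@np.array([0,0,-.02]);r.line_to([t[0],t[1],.20],rate=.2)
im,C=snap("f");nets("wrist",["relay","relay_center","nest"]);print(readout.observe()["time"])
cv2.imwrite("pics/f1.png",cv2.resize(im[130:280,220:420],None,fx=4,fy=4,interpolation=cv2.INTER_CUBIC)[:,:,::-1])
E
```

```text
1.0015871624028372 15.7833
relay [([0.5211, 0.1923, 0.0978], 0.69)]
relay_center [([0.523, 0.1848, 0.1016], 0.59)]
nest [([0.5229, 0.1895, 0.108], 0.76)]
17.1333
```

View pics/f1.png

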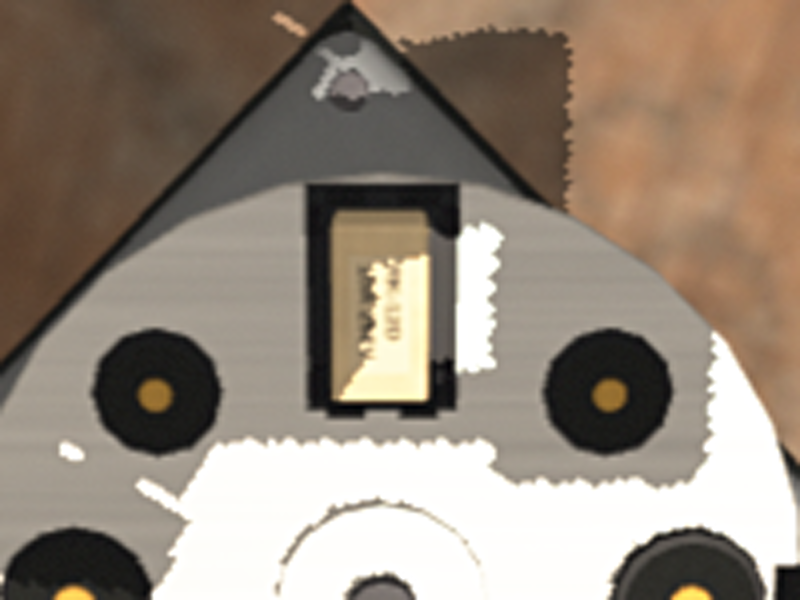

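```bash
cat > lev.py <<'E'
from h import *
yaw=np.radians(-11.43);AX=np.array([.5563,.1386,0]);F=Ro.from_euler("z",yaw)
H=np.array([.008,-.098,.038]);P0=np.array([-.049,-.092,.0885]);th=np.radians(25)
x=np.array([0,np.sin(th),-np.cos(th)])
def base(s):
    y=np.array([s,0,0.]);return Ro.from_matrix(np.c_[x,y,np.cross(x,y)])
def pose(phi,s,lift=0):
    q=Ro.from_euler("y",-phi)
    return AX+F.apply(H+q.apply(P0+[0,0,lift]-H)),(F*q*base(s)).as_rotvec()
def tang(phi): return F.apply(Ro.from_euler("y",-phi).apply(np.cross([0,1.,0],P0-H)))
RAD=.0732
def fN(f0=0): return np.linalg.norm(readout.observe()["wrist_force"]-f0)
def press(s,start=-3,fast=0,log=True):
    f0=readout.observe()["wrist_force"];L=[]
    d=start
    while d<50:
        d+=1 if d>=max(24,fast) else 2
        r.line_to(*pose(d/1e3/RAD,s),rate=.04);f=fN(f0);L.append((d,round(f,1)))
        if f>16 or (d>26 and d>=fast and f>11.5): break
    print("pressed",L,readout.observe()["time"]);return d
E
python3 - <<'E'
from lev import *
q0=readout.observe()["joint_positions"]
for s in (1,-1):
    print(s,[ (None if (q:=r.ik(*pose(d/1e3/RAD,s))) is None else q.round(2).tolist()) for d in (-12,0,20,46)])
E
```

```text
1 [[-0.33, 0.49, 1.72, 0.45, 1.19, -0.32], [-0.34, 0.42, 1.86, 0.52, 1.0, -0.46], [-0.37, 0.35, 2.07, 0.8, 0.69, -0.86], [-0.42, 0.4, 2.31, 1.74, 0.56, -1.97]]
-1 [[-0.33, 0.49, 1.72, 0.45, 1.19, 2.82], [-0.34, 0.42, 1.86, 0.52, 1.0, 2.68], [-0.37, 0.35, 2.07, 0.8, 0.69, 2.29], [-0.42, 0.4, 2.31, 1.74, 0.56, 1.17]]
```

```bash
python3 - <<'E'
from lev import *
p=T()[:3,3];r.line_to([p[0],p[1],.26],rate=.3);grasp()
r.goto(*pose(0,1,.12))
r.line_to(pose(0,1,.01)[0],rate=.15)
print(readout.observe()["time"],T()[:3,3],readout.observe()["wrist_force"])
im,C=snap("g")
im=optics.capture("scene");cv2.imwrite("pics/g_s.png",cv2.resize(im[170:290,190:350],None,fx=4,fy=4,interpolation=cv2.INTER_CUBIC)[:,:,::-1])
E
```

```text
20.2833 [0.49058154 0.05839988 0.09926335] [-0.72057944  0.30210742  0.36276048]
```

View pics/g_s.png

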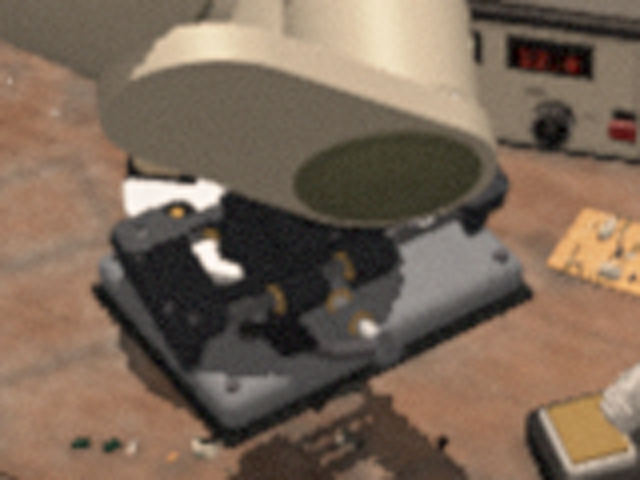

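View pics/g.png

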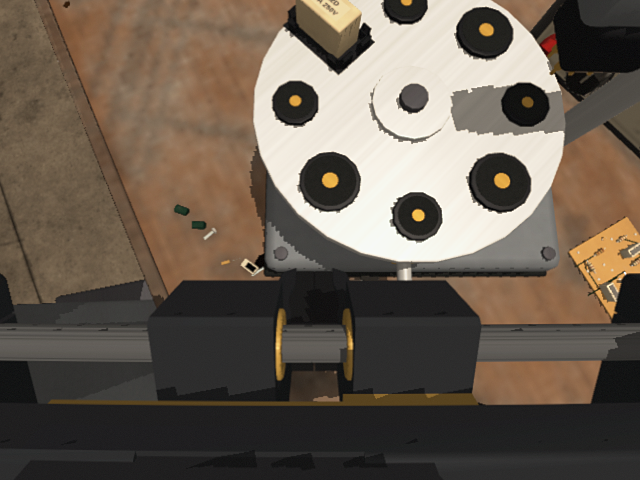

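```bash
python3 - <<'E'
from lev import *
d=press(1)
im,C=snap("h");nets("wrist",["nest","relay"])
E
```

```text
pressed [(-1, np.float64(1.0)), (1, np.float64(0.9)), (3, np.float64(0.6)), (5, np.float64(1.7)), (7, np.float64(2.0)), (9, np.float64(2.0)), (11, np.float64(2.8)), (13, np.float64(3.7)), (15, np.float64(4.1)), (17, np.float64(3.6)), (19, np.float64(3.1)), (21, np.float64(3.6)), (23, np.float64(3.1)), (25, np.float64(3.2)), (26, np.float64(2.4)), (27, np.float64(3.1)), (28, np.float64(3.2)), (29, np.float64(2.7)), (30, np.float64(2.8)), (31, np.float64(2.2)), (32, np.float64(4.8)), (33, np.float64(5.3)), (34, np.float64(6.1)), (35, np.float64(9.3)), (36, np.float64(10.9)), (37, np.float64(13.6))] 27.0167
nest []
relay []
```

```bash
cat >> lev.py <<'E'
def release(d,s=1,end=-6):
    for k in np.linspace(d,end,5)[1:]: r.line_to(*pose(k/1e3/RAD,s),rate=.08)
def nestang():
    im,C=snap("n");out=[]
    for n in ("nest","relay"):
        for l in optics.landmark_of("wrist",n)[:1]:
            v=F.inv().apply(np.array(l["point"])-AX);out.append((n,round(np.degrees(np.arctan2(v[1],v[0]))),round(np.hypot(*v[:2]),3),round(l["p"],2)))
    return out
E
python3 - <<'E'
from lev import *
release(37);print(readout.observe()["time"],readout.observe()["wrist_force"]);r.wait(.2);print(nestang())
E
cp pics/n.png pics/i.png
```

```text
28.7917 [-0.15827961 -0.41543624 -0.60794703]
[('nest', 146, np.float64(0.004), 0.2)]
```

View pics/i.png

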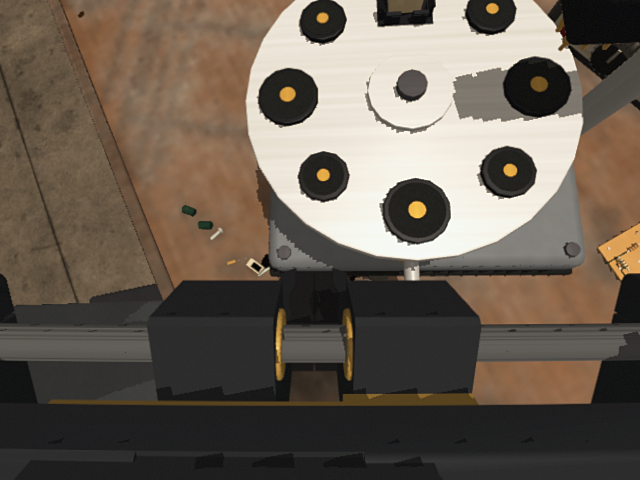

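```bash
cat >> lev.py <<'E'
def dots(f):
    "yellow contact seen at each 45 deg station; the nest has none"
    im,C=snap(f);A=np.arange(0,360,45);P=[AX+F.apply([.058*np.cos(np.radians(a)),.058*np.sin(np.radians(a)),.1]) for a in A]
    o={}
    for a,(u,v) in zip(A,proj(P,C).round().astype(int)):
        if 6<=u<634 and 6<=v<474:
            w=im[max(v-9,0):v+10,u-9:u+10].astype(int);o[int(a)]=(int(((w[...,0]-w[...,2])>60).sum()),(int(u),int(v)))
        else:o[int(a)]=None
    return o
E
python3 - <<'E'
from lev import *
print(dots("j0"))
d=press(1,-4);release(d);r.wait(.2)
print(dots("j"),readout.observe()["time"],readout.observe()["wrist_force"])
E
```

```text
{0: (189, (536, 84)), 45: (111, (490, 8)), 90: None, 135: (107, (321, 18)), 180: (194, (286, 94)), 225: (136, (321, 174)), 270: (255, (415, 209)), 315: (149, (507, 170))}
pressed [(-2, np.float64(0.7)), (0, np.float64(1.1)), (2, np.float64(1.5)), (4, np.float64(1.5)), (6, np.float64(2.1)), (8, np.float64(2.5)), (10, np.float64(2.0)), (12, np.float64(3.2)), (14, np.float64(3.9)), (16, np.float64(3.8)), (18, np.float64(4.3)), (20, np.float64(3.3)), (22, np.float64(3.8)), (24, np.float64(3.7)), (25, np.float64(2.8)), (26, np.float64(2.3)), (27, np.float64(2.6)), (28, np.float64(2.5)), (29, np.float64(3.1)), (30, np.float64(2.5)), (31, np.float64(3.4)), (32, np.float64(3.9)), (33, np.float64(5.7)), (34, np.float64(6.6)), (35, np.float64(8.8)), (36, np.float64(10.6)), (37, np.float64(13.9))] 35.9417
{0: (107, (538, 83)), 45: (90, (491, 8)), 90: None, 135: (175, (322, 17)), 180: (119, (287, 94)), 225: (227, (323, 174)), 270: (150, (416, 209)), 315: (254, (509, 170))} 37.8167 [0.06589464 0.76232897 0.54176818]
```

```bash
python3 - <<'E'
from lev import *
d=press(1,-4);release(d);r.wait(.2)
print(dots("k"))
p,o=pose(-6/73.2,1);p=p+[-.03,-.02,.13];r.line_to(p,rate=.2)
D=(F*base(1)).as_rotvec()
im,C=snap("l")
print(readout.observe()["time"],readout.observe()["wrist_force"])
cv2.imwrite("pics/l1.png",im[:,:,::-1])
E
```

```text
pressed [(-2, np.float64(1.9)), (0, np.float64(0.8)), (2, np.float64(1.6)), (4, np.float64(0.5)), (6, np.float64(2.0)), (8, np.float64(2.0)), (10, np.float64(1.9)), (12, np.float64(3.1)), (14, np.float64(3.8)), (16, np.float64(3.6)), (18, np.float64(2.8)), (20, np.float64(3.7)), (22, np.float64(3.1)), (24, np.float64(4.2)), (25, np.float64(2.5)), (26, np.float64(2.7)), (27, np.float64(2.5)), (28, np.float64(3.9)), (29, np.float64(2.9)), (30, np.float64(2.8)), (31, np.float64(2.3)), (32, np.float64(2.1)), (33, np.float64(3.9)), (34, np.float64(5.8)), (35, np.float64(9.2)), (36, np.float64(11.0)), (37, np.float64(13.8))] 44.5667
{0: (0, (538, 83)), 45: (113, (491, 8)), 90: None, 135: (106, (322, 17)), 180: (195, (287, 94)), 225: (134, (323, 174)), 270: (253, (417, 209)), 315: (149, (509, 170))}
47.3167 [-0.32761908  0.16208537 -0.98640361]
```

View pics/l1.png

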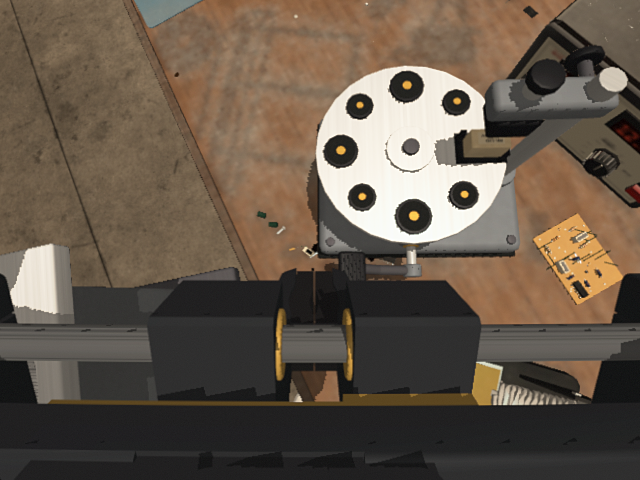

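```bash
python3 - <<'E'
from lev import *
r.wait(.3);print(readout.observe()["time"],r.hand_in())
E
```

```text
the job is handed in; nothing more can be done
47.6167 None
```

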